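# Feed the round clay disc down to the chute stop

### The job

On the flat top of the two-lane wooden feed chute wait a round disc and a square block of the same pale fired clay, one in each lane. Push the round disc along its lane and down the slope until it rests flat against the steel stop at the foot of the lane, keeping it in the chute rather than lifting it out. Leave the square block where it is on the flat top.

Things in the scene. Friction and masses are not known exactly. Their poses are not given: they have to be found in the camera images.
- feeder: Fixed wooden chute, 174 x 310 mm. Origin on the table under its middle; z up, y along the lanes, -y downhill. Two lanes, centre lines x = +42 and -42 mm, 66 mm wide between walls 14 mm above the floor. Flat top: floor z = 80 mm, from y = +160 (open end) to +30 mm; from there the floor falls 11 degrees towards -y for 190 mm. Pieces do not slide down by themselves.
- stop_mid (a point): Midpoint between the feet of the two stops, on the slope's surface (feeder frame x = 0, y = -147, z = 46 mm). The uphill faces of both stops lie on the line through it along the feeder's x, 180 mm down the slope from its upper edge. Each stop is a rigid steel plate across its lane, 50 mm wide, 32 mm tall, square to the sloped floor; a thin steel shaft runs behind them.
- disc: The piece to feed: plain round disc of pale fired clay, 56 mm diameter, 30 mm high, about 0.13 kg, lying flat on the flat top in one of the two lanes (either one). Origin at the centre of its underside, z up. Fully home against the stop its origin is 28 mm uphill of the stop's face: at about y = -119 mm, z = 51 mm in the feeder's frame.
- block: The bystander: square block of the same clay, 50 x 50 x 30 mm high, on the flat top in the other lane. Origin at the centre of its underside. To be left where it is.
There are look-alikes about, which are no part of the job. What is shaped like the disc but green is not meant.

How it is judged:
At the end, for the whole second after the job is handed in: The disc is at rest, lying on the sloped floor of a lane (within 10 degrees of flat on it) at the stop, no more than 12 mm short of it; the block is within 15 mm of where it started (y of disc in the frame of feeder between -0.13 and -0.107 m and z of disc in the frame of feeder between 0.042 and 0.061 m and x of disc in the frame of feeder between -0.06 and 0.06 m and angle between disc's own z axis and vertical below 0.37 rad and linear speed of disc below 0.01 m/s and distance of block from where it was at the start of the episode below 0.015 m); the robot touches nothing.
It fails at once if the disc is lifted out of the chute (its underside more than 20 mm above the flat top) (z of disc in the frame of feeder above 0.1 m).
It fails at once if the square block is moved more than 15 mm (distance of block from where it was at the start of the episode above 0.015 m).
It also fails if it takes over 35 s, if anything falls off the work surface, if the arm or the gripper's body presses on something with over 40 N, if the wrist force passes 120 N, or if a joint passes its speed limit or range.

### The arm

A 6-joint arm with a two-finger parallel gripper is mounted at the origin on the work surface. World frame = base frame: x ahead of the robot, y to its left, z up, the work surface at z = 0. Lengths are in m, angles in rad, forces in N, time in s.
With the tool pointing down it reaches from about 0.3 to 0.75 m from the base axis. Payload 8.5 kg.
Tool frame: the origin (TCP) lies on the centre line of the jaws, within the pads' length; the fingertips stand 11 mm ahead of it and the grasp point (between the pads) lies 8 mm behind it; z points along the fingers, y is the line along which they close (so a half turn about z gives the same grasp; the last joint's range is limited). The gripper opens to 85 mm and grips with 20 to 120 N. Pads are 22 mm wide; open, the fingers measure 114 mm over their backs; the gripper's body (76 mm by 85 mm) begins 54 mm behind the grasp point. The pads swing forward as they close: fully open they stand 13 mm farther back than shut.
Start: joints at [1.04, 0.381, 1.297, -0, 1.464, -0.215], TCP at [0.171, 0.523, 0.242] pointing down, gripper open.
Joint ranges: [-3.11, 3.11], [-0.89, 2.33], [0.22, 2.48], [-1.42, 4.56], [0.17, 2.85], [-2.88, 2.88]. Speed limits (rad/s): [2.39, 2.39, 3.14, 3.14, 3.14, 3.14].

### API

Orientations are given as a unit quaternion [x, y, z, w].
In Python, from rig import ctrl gives the robot as it stands.
- The arm moves only by the tool move_arm, never from a script. Its argument "steps" is a list of rows, each an object with "offset": the shift along the tool's x, y, z in m, a list of three; "yaw": the turn about the tool's z in rad; "fingers": the finger opening in m, from 0 to 0.0854. In form: [{"offset": [dx, dy, dz], "yaw": yaw, "fingers": fingers}, ...]. A call has exactly 8 rows; each row is the pose to reach, as a shift and turn from the pose commanded when the call began, along the tool's axes at that moment; what a row does not reach only later rows make up. A row lasts 1/8 s, in which the tool goes at most 62.5 mm and 10.7 degrees, less where a joint would pass 70% of its speed; a pose out of reach is approached as far as the arm can. A call with a gripper value outside its range is refused whole. The fingers move at their own pace and stop on an object; the grip force is fixed at half the most. Time passes only in rows, so rows that repeat a pose let the fingers close, or fill a call up. It gives the time, the measured TCP pose, the force, the opening and the grip force at its end, in the units of the state.
- ctrl.sense(): the state, without advancing time (a new reading comes with each control period).
- ctrl.capture(name): name is "scene" or "top" or "wrist"; returns the picture (384x512x3 uint8, blue, green, red); there is no depth.
- ctrl.get_calibration(name): a dict with "fx", "fy", "cx", "cy" (pixels), "dist" ([k1, k2, p1, p2, k3] as OpenCV has them; the pictures are not rectified), "camera_from_world" (4x4, takes a point from world to camera coordinates); the wrist camera has in their place "tool_from_camera" (4x4, takes a point from camera to tool coordinates, whose origin is the TCP and whose axes are the flange's). Camera axes: x right, y down, z forward; pixel columns grow to the right and rows downward; lengths in m; the calibration is good to about 2 mm. A picture is of the moment at which its call begins: read the wrist's pose just before it. get_calibration takes no time and is no camera call.
- ctrl.finish_job(): hands the job in; it is judged then, once.
The state is a dict: "clock": time; "joints": joint angles; "joint_velocities": joint speeds; "joint_torque": joint torques, N m; "ee_pos": TCP position; "tool_rot": TCP orientation; "force": force on the tool from outside, world axes, zero at the start; "wrist_torque": the same for the moment, N m; "grip_width": finger opening in m; "grasp_force": force on a finger pad.
Only numpy, scipy, OpenCV 4.12 (cv2) and the standard library are available. Lean on these libraries where they do the work, as an engineer would, in place of code of your own. Each camera call takes 0.05 s, during which the arm holds its last target. There are 200 camera calls.

## Working session

There is one attempt and no reset: what is moved stays moved. The work goes in short steps, Python scripts to look and compute and a tool call to move; the robot and the scene stay as the last step left them, time stands still between calls to the robot, and variables do not carry over. Pictures are saved under pics/ and viewed, at most 10 in all, crops included, and the job is handed in when it is done.

Besides the shell and the picture viewer there is one more tool, called after "Request:" as name([rows], argument=value, ...), one row to a line, values as JSON. move_arm: Moves the arm, as the interface text tells. Its arguments: {"type":"object","properties":{"steps":{"type":"array","items":{"type":"object","properties":{"offset":{"type":"array","items":{"type":"number"}},"yaw":{"type":"number"},"fingers":{"type":"number"}}}}},"required":["steps"]}

```bash
mkdir -p pics; python3 - <<'E'
from rig import ctrl
import cv2,numpy as np
for n in("scene","top"):
    cv2.imwrite(f"pics/{n}0.png",ctrl.capture(n))
    c=ctrl.get_calibration(n);print(n,{k:np.round(v,4).tolist() for k,v in c.items()})
print(np.round(ctrl.get_calibration("wrist")["tool_from_camera"],4).tolist())
s=ctrl.sense();print(s["clock"],s["ee_pos"],s["tool_rot"])
E
```

```text
scene {'fx': 347.0172, 'fy': 347.0172, 'cx': 258.0322, 'cy': 195.0138, 'dist': [-0.0835, 0.0, 0.0, 0.0, 0.0], 'camera_from_world': [[0.6941, 0.7198, 0.0085, -0.4266], [0.6126, -0.5844, -0.5321, -0.2938], [-0.378, 0.3746, -0.8466, 0.9635], [0.0, 0.0, 0.0, 1.0]]}
top {'fx': 394.0385, 'fy': 394.0385, 'cx': 253.0143, 'cy': 192.0576, 'dist': [-0.0142, 0.0, 0.0, 0.0, 0.0], 'camera_from_world': [[-0.1906, -0.9817, 0.0043, 0.1243], [-0.9573, 0.1849, -0.2222, 0.5737], [0.2173, -0.0465, -0.975, 0.6223], [0.0, 0.0, 0.0, 1.0]]}
[[0.0011, -0.9496, -0.3135, 0.0793], [1.0, 0.0011, 0.0001, -0.0006], [0.0002, -0.3135, 0.9496, -0.1305], [0.0, 0.0, 0.0, 1.0]]
0.1 [0.17067678 0.52258966 0.24177154] [ 1.57216453e-01  9.87563947e-01 -6.21041920e-04 -2.25759369e-04]
```

View pics/scene0.png

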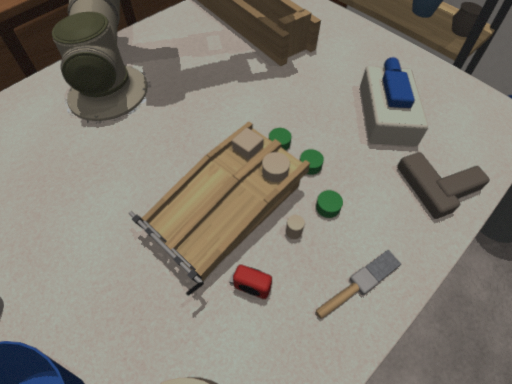

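View pics/top0.png

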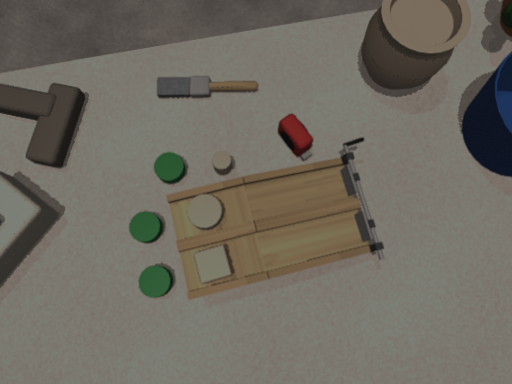

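The top view shows the disc at about (206,211) and the block at (212,264). The chute's open end is at left (u≈170–190) and the stops at right, near (352,180) and (375,233). The scene view agrees. I'll zoom in to read the corners.

```bash
python3 - <<'E'
import cv2
i=cv2.imread("pics/top0.png")[135:305,155:395]
cv2.imwrite("pics/crop0.png",cv2.resize(i,None,fx=3.3,fy=3.3,interpolation=cv2.INTER_CUBIC))
E
```

```text
(no output)
```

View pics/crop0.png

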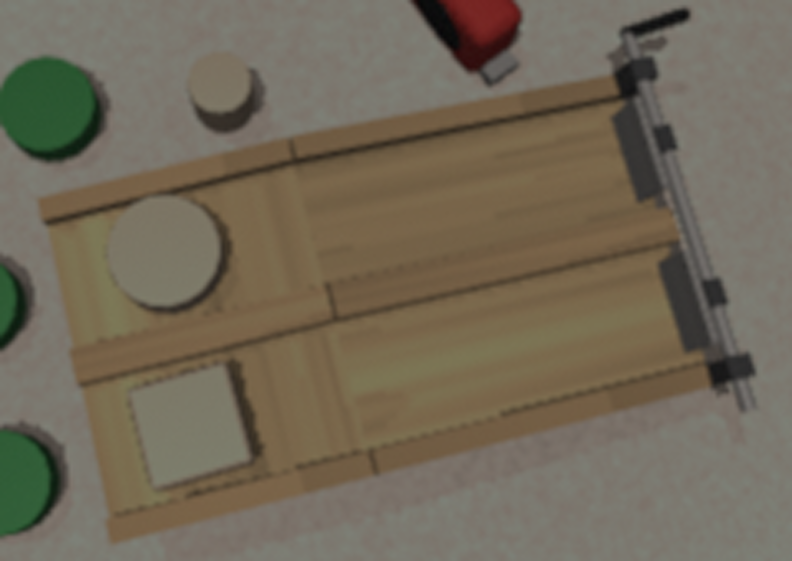

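The disc is in the upper lane, about (165,250) in the crop. The block is at (191,425), and the outer wall corners at (40,198) and (110,542).

```bash
cat > h.py <<'E'
import numpy as np,cv2
from rig import ctrl
def cast(n,uv,z):
    c=ctrl.get_calibration(n);K=np.array([[c["fx"],0,c["cx"]],[0,c["fy"],c["cy"]],[0,0,1]])
    p=cv2.undistortPoints(np.array(uv,float).reshape(-1,1,2),K,np.array(c["dist"]))[:,0]
    T=np.array(c["camera_from_world"]);R=T[:3,:3];o=-R.T@T[:3,3]
    d=np.c_[p,np.ones(len(p))]@R
    return o+d*((np.broadcast_to(z,len(p))-o[2])/d[:,2])[:,None]
E
python3 - <<'E'
from h import *
f=lambda a:np.array(a)/3.3+[155,135]-.35
W=cast("top",f([(40,198),(110,542),(292,138),(377,473),(330,300)]),.094)[:,:2]
F=np.array([(87,155),(-87,155),(87,30),(-87,30),(0,30)])/1e3
for y0 in(.155,.160):
    F[:2,1]=y0
    a=F-F.mean(0);b=W-W.mean(0);th=np.arctan2((a[:,0]*b[:,1]-a[:,1]*b[:,0]).sum(),(a*b).sum())
    R=np.array([[np.cos(th),-np.sin(th)],[np.sin(th),np.cos(th)]]);t=W.mean(0)-R@F.mean(0)
    print(y0,th,t,np.round((W-(F@R.T+t))*1e3,1).tolist())
P=cast("top",f([(165,250),(191,425)]),.110)[:,:2];print(P,(P-t)@R)
S=cast("top",f([(612,115),(658,260)]),[.074,.074]);print("stop tops",(S[:,:2]-t)@R)
for n,p in dict(disc=P[0],beh=(.042,.16),stop=(.042,-.119)).items():
    print(n,p if n=="disc" else R@np.array(p)+t)
s=ctrl.sense();q=s["tool_rot"]
from scipy.spatial.transform import Rotation as Q
print(np.round(Q.from_quat(q).as_matrix(),3))
E
```

```text
0.155 0.05335673991762286 [ 0.52552658 -0.00630418] [[-1.1, 2.9], [0.4, 3.6], [-1.1, -2.7], [1.0, -2.7], [0.7, -1.1]]
0.16 0.053389628456781586 [ 0.52563594 -0.00830119] [[-0.9, -0.1], [0.6, 0.6], [-1.2, -0.7], [0.9, -0.7], [0.6, 0.9]]
[[0.56171408 0.09722181]
 [0.47656242 0.09894063]] [[ 0.04165789  0.10344736]
 [-0.04328072  0.10970778]]
stop tops [[ 0.06255582 -0.13846826]
 [-0.01754055 -0.13897976]]
disc [0.56171408 0.09722181]
beh [0.55903781 0.15371213]
stop [ 0.57392644 -0.12489033]
[[-0.951  0.311 -0.001]
 [ 0.311  0.951 -0.001]
 [ 0.    -0.001 -1.   ]]
```

Request:
move_arm([
  {"offset":[-0.05,-0.023,0],"yaw":0.15,"fingers":0.02},
  {"offset":[-0.1,-0.046,0],"yaw":0.3,"fingers":0.02},
  {"offset":[-0.15,-0.069,0],"yaw":0.45,"fingers":0.02},
  {"offset":[-0.2,-0.092,0],"yaw":0.6,"fingers":0.02},
  {"offset":[-0.25,-0.115,0],"yaw":0.75,"fingers":0.02},
  {"offset":[-0.3,-0.138,0],"yaw":0.9,"fingers":0.02},
  {"offset":[-0.35,-0.161,0],"yaw":1.05,"fingers":0.02},
  {"offset":[-0.4,-0.184,0],"yaw":1.2,"fingers":0.02},
])

```text
clock: 1.1
ee_pos: [0.4949, 0.2222, 0.2421]
tool_rot: [0.689, 0.725, -0.0, -0.0]
force: [-0.3, 0.1, -0.5]
grip_width: 0.0198
grasp_force: 0.0
```

```bash
cat >> h.py <<'E'
from scipy.spatial.transform import Rotation as Q
th=.0534;R2=np.array([[np.cos(th),-np.sin(th)],[np.sin(th),np.cos(th)]]);t2=np.array([.5256,-.0083])
def fe(p): return (np.asarray(p)[...,:2]-t2)@R2
def off(x,y,z):
    s=ctrl.sense();M=Q.from_quat(s["tool_rot"]).as_matrix()
    print("feeder tcp",fe(s["ee_pos"]).round(4),"z",s["ee_pos"][2].round(4),"clock",s["clock"],"F",np.round(s["force"],1),"w",s["grip_width"])
    print("offset",(M.T@(np.r_[R2@[x,y]+t2,z]-s["ee_pos"])).round(4),"tool y vs feeder x",np.round(np.arctan2(M[1,1],M[0,1])-th,4))
E
python3 -c "
from h import *
off(.042,.17,.16)"
```

```text
feeder tcp [-0.0183  0.2318] z 0.2421 clock 1.1 F [-0.3  0.1 -0.5] w 0.019769349839491197
offset [-0.0616  0.0606  0.082 ] tool y vs feeder x -0.0035
```

Request:
move_arm([
  {"offset":[-0.03,0.03,0.02],"yaw":0,"fingers":0.02},
  {"offset":[-0.06,0.06,0.04],"yaw":0,"fingers":0.02},
  {"offset":[-0.062,0.061,0.06],"yaw":0,"fingers":0.02},
  {"offset":[-0.062,0.061,0.08],"yaw":0,"fingers":0.02},
  {"offset":[-0.062,0.061,0.1],"yaw":0,"fingers":0.02},
  {"offset":[-0.062,0.061,0.12],"yaw":0,"fingers":0.02},
  {"offset":[-0.062,0.061,0.13],"yaw":0,"fingers":0.02},
  {"offset":[-0.062,0.061,0.13],"yaw":0,"fingers":0.02},
])

```text
clock: 2.1
ee_pos: [0.558, 0.1651, 0.1119]
tool_rot: [0.687, 0.726, -0.0, -0.0]
force: [0.2, 0.9, -0.5]
grip_width: 0.02
grasp_force: 0.0
```

```bash
python3 -c "
from h import *
off(.042,.14,.099)
cv2.imwrite('pics/j1.png',np.hstack([cv2.resize(ctrl.capture('wrist'),(400,300)),ctrl.capture('top')[100:325,100:400].repeat(1,0)[:300] if 0 else cv2.resize(ctrl.capture('top')[110:320,120:400],(400,300))]))"
```

```text
feeder tcp [0.0416 0.1714] z 0.1119 clock 2.1 F [ 0.2  0.9 -0.5] w 0.019992843711226248
offset [-0.0314  0.0004  0.0129] tool y vs feeder x 0.0016
```

View pics/j1.png

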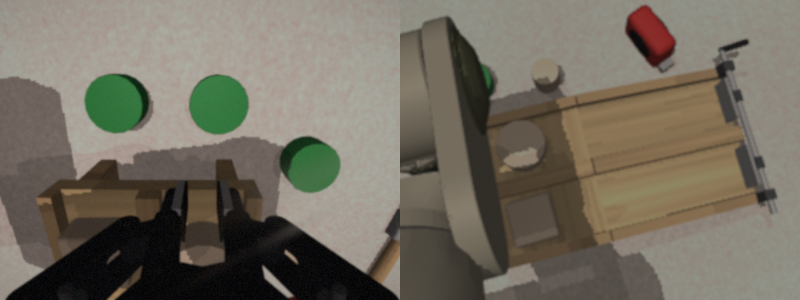

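Left half (wrist): both fingers are inside the disc's lane, with the disc between them at about (205,240). Right half (top): disc and block are unmoved. I'll lower and start pushing.

Request:
move_arm([
  {"offset":[0,0,0.007],"yaw":0,"fingers":0.02},
  {"offset":[0,0,0.013],"yaw":0,"fingers":0.02},
  {"offset":[-0.01,0,0.013],"yaw":0,"fingers":0.02},
  {"offset":[-0.02,0,0.013],"yaw":0,"fingers":0.02},
  {"offset":[-0.03,0,0.013],"yaw":0,"fingers":0.02},
  {"offset":[-0.04,0,0.013],"yaw":0,"fingers":0.02},
  {"offset":[-0.05,0,0.013],"yaw":0,"fingers":0.02},
  {"offset":[-0.06,0,0.013],"yaw":0,"fingers":0.02},
])

```text
clock: 3.2
ee_pos: [0.5616, 0.1046, 0.0995]
tool_rot: [0.687, 0.726, 0.0, 0.0]
force: [-0.0, 1.3, 1.1]
grip_width: 0.02
grasp_force: 0.7
```

```bash
python3 -c "
from h import *
off(.042,.04,.099)"
```

```text
feeder tcp [0.0419 0.1108] z 0.0995 clock 3.2 F [-0.   1.3  1.1] w 0.019985531057115712
offset [-0.0708 -0.0001  0.0004] tool y vs feeder x 0.0015
```

Request:
move_arm([
  {"offset":[-0.009,0,0],"yaw":0,"fingers":0.02},
  {"offset":[-0.018,0,0],"yaw":0,"fingers":0.02},
  {"offset":[-0.027,0,0],"yaw":0,"fingers":0.02},
  {"offset":[-0.036,0,0],"yaw":0,"fingers":0.02},
  {"offset":[-0.045,0,0],"yaw":0,"fingers":0.02},
  {"offset":[-0.054,0,0],"yaw":0,"fingers":0.02},
  {"offset":[-0.062,0,0],"yaw":0,"fingers":0.02},
  {"offset":[-0.07,0,0],"yaw":0,"fingers":0.02},
])

```text
clock: 4.2
ee_pos: [0.5653, 0.0347, 0.0992]
tool_rot: [0.687, 0.726, -0.0, -0.0]
force: [-0.9, 0.8, -0.1]
grip_width: 0.0197
grasp_force: 0.2
```

```bash
python3 -c "
from h import *
off(.042,-.03,.09)
cv2.imwrite('pics/j2.png',np.hstack([cv2.resize(ctrl.capture('scene')[100:310,110:390],(400,300)),cv2.resize(ctrl.capture('top')[110:320,120:400],(400,300))]))"
```

```text
feeder tcp [0.0419 0.0408] z 0.0992 clock 4.2 F [-0.9  0.8 -0.1] w 0.019650404161366212
offset [-0.0708 -0.      0.0092] tool y vs feeder x 0.0015
```

View pics/j2.png

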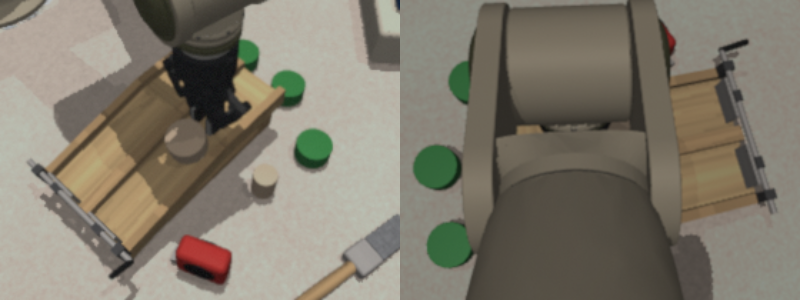

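The scene half (left) shows the disc at (187,140), just past the crease and in front of the fingers. Next I follow the slope.

Request:
move_arm([
  {"offset":[-0.009,0,0],"yaw":0,"fingers":0.02},
  {"offset":[-0.018,0,0.001],"yaw":0,"fingers":0.02},
  {"offset":[-0.027,0,0.004],"yaw":0,"fingers":0.02},
  {"offset":[-0.036,0,0.006],"yaw":0,"fingers":0.02},
  {"offset":[-0.045,0,0.0075],"yaw":0,"fingers":0.02},
  {"offset":[-0.054,0,0.009],"yaw":0,"fingers":0.02},
  {"offset":[-0.062,0,0.011],"yaw":0,"fingers":0.02},
  {"offset":[-0.07,0,0.0125],"yaw":0,"fingers":0.02},
])

```text
clock: 5.3
ee_pos: [0.5692, -0.0351, 0.0867]
tool_rot: [0.687, 0.726, 0.0, -0.0]
force: [0.4, 0.5, -0.0]
grip_width: 0.0204
grasp_force: 0.4
```

```bash
python3 -c "
from h import *
off(.042,-.07,.079)
cv2.imwrite('pics/j3.png',np.hstack([cv2.resize(ctrl.capture('scene')[100:310,110:390],(400,300)),cv2.resize(ctrl.capture('wrist'),(400,300))]))"
```

```text
feeder tcp [ 0.0421 -0.0291] z 0.0867 clock 5.3 F [ 0.4  0.5 -0. ] w 0.02039366858180502
offset [-0.0409 -0.0002  0.0077] tool y vs feeder x 0.0016
```

View pics/j3.png

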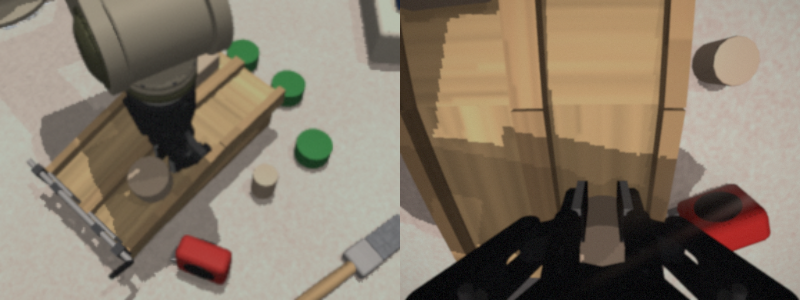

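The disc lies at (150,180) in the left half, flat on the slope. I'll measure how far ahead of the TCP it is.

```bash
python3 -c "
from h import *
print(fe(cast('scene',[(215,225)],.091)))"
```

```text
[[ 0.04792079 -0.06978012]]
```

Request:
move_arm([
  {"offset":[-0.006,0,0.001],"yaw":0,"fingers":0.02},
  {"offset":[-0.012,0,0.002],"yaw":0,"fingers":0.02},
  {"offset":[-0.018,0,0.0035],"yaw":0,"fingers":0.02},
  {"offset":[-0.024,0,0.0045],"yaw":0,"fingers":0.02},
  {"offset":[-0.03,0,0.006],"yaw":0,"fingers":0.02},
  {"offset":[-0.036,0,0.007],"yaw":0,"fingers":0.02},
  {"offset":[-0.041,0,0.008],"yaw":0,"fingers":0.02},
  {"offset":[-0.043,0,0.008],"yaw":0,"fingers":0.02},
])

```text
clock: 6.4
ee_pos: [0.5715, -0.0779, 0.0787]
tool_rot: [0.688, 0.726, -0.0, -0.0]
force: [0.2, 0.9, -0.5]
grip_width: 0.0198
grasp_force: 0.2
```

Request:
move_arm([
  {"offset":[-0.001,0,0],"yaw":0,"fingers":0.02},
  {"offset":[-0.002,0,0.0005],"yaw":0,"fingers":0.02},
  {"offset":[-0.003,0,0.0005],"yaw":0,"fingers":0.02},
  {"offset":[-0.004,0,0.001],"yaw":0,"fingers":0.02},
  {"offset":[-0.005,0,0.001],"yaw":0,"fingers":0.02},
  {"offset":[-0.006,0,0.001],"yaw":0,"fingers":0.02},
  {"offset":[-0.006,0,0.001],"yaw":0,"fingers":0.02},
  {"offset":[-0.006,0,0.001],"yaw":0,"fingers":0.02},
])

```text
clock: 7.4
ee_pos: [0.5719, -0.0836, 0.0778]
tool_rot: [0.687, 0.726, -0.0, 0.0]
force: [0.2, 0.3, 0.5]
grip_width: 0.0202
grasp_force: 0.0
```

```bash
python3 -c "
from h import *
off(.042,-.082,.077)
i=ctrl.capture('scene');cv2.imwrite('pics/j4.png',cv2.resize(i[170:310,120:300],None,fx=4,fy=4,interpolation=2))"
```

```text
feeder tcp [ 0.0422 -0.0776] z 0.0778 clock 7.4 F [0.2 0.3 0.5] w 0.020235677370106692
offset [-0.0044 -0.0002  0.0008] tool y vs feeder x 0.0016
```

View pics/j4.png

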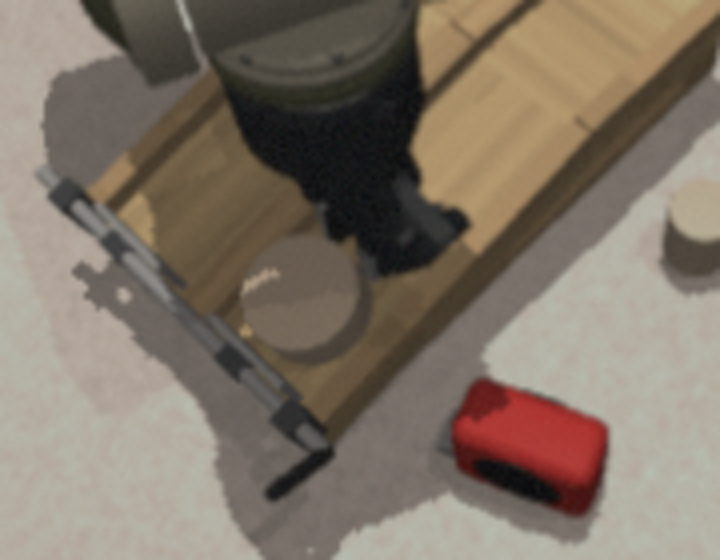

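The disc is at about (303,295), a few mm short of the stop plate's edge at (250,345). I'll creep on, watching the force.

Request:
move_arm([
  {"offset":[-0.001,0,0],"yaw":0,"fingers":0.02},
  {"offset":[-0.002,0,0.0005],"yaw":0,"fingers":0.02},
  {"offset":[-0.003,0,0.0005],"yaw":0,"fingers":0.02},
  {"offset":[-0.004,0,0.001],"yaw":0,"fingers":0.02},
  {"offset":[-0.004,0,0.001],"yaw":0,"fingers":0.02},
  {"offset":[-0.004,0,0.001],"yaw":0,"fingers":0.02},
  {"offset":[-0.004,0,0.001],"yaw":0,"fingers":0.02},
  {"offset":[-0.004,0,0.001],"yaw":0,"fingers":0.02},
])

```text
clock: 8.45
ee_pos: [0.5721, -0.0875, 0.0768]
tool_rot: [0.687, 0.726, -0.0, 0.0]
force: [0.1, -0.2, 1.1]
grip_width: 0.0197
grasp_force: 0.2
```

```bash
python3 -c "
from h import *
off(.042,-.082,.077)
print(fe(cast('scene',[(195.6,243)],.082)))"
```

```text
feeder tcp [ 0.0422 -0.0816] z 0.0768 clock 8.45 F [ 0.1 -0.2  1.1] w 0.019692283721711775
offset [-0.0004 -0.0002 -0.0002] tool y vs feeder x 0.0017
[[ 0.04497479 -0.11687897]]
```

Request:
move_arm([
  {"offset":[-0.0005,0,0],"yaw":0,"fingers":0.02},
  {"offset":[-0.001,0,0],"yaw":0,"fingers":0.02},
  {"offset":[-0.0015,0,0],"yaw":0,"fingers":0.02},
  {"offset":[-0.002,0,0],"yaw":0,"fingers":0.02},
  {"offset":[-0.0025,0,0.0005],"yaw":0,"fingers":0.02},
  {"offset":[-0.003,0,0.0005],"yaw":0,"fingers":0.02},
  {"offset":[-0.003,0,0.0005],"yaw":0,"fingers":0.02},
  {"offset":[-0.003,0,0.0005],"yaw":0,"fingers":0.02},
])

```text
clock: 9.45
ee_pos: [0.5722, -0.09, 0.0764]
tool_rot: [0.687, 0.726, 0.0, -0.0]
force: [-0.0, 5.2, 2.6]
grip_width: 0.0198
grasp_force: 2.5
```

The force rose to 5 N, so the disc is at the stop. I'll back off uphill and lift clear.

Request:
move_arm([
  {"offset":[0.004,0,-0.001],"yaw":0,"fingers":0.02},
  {"offset":[0.01,0,-0.003],"yaw":0,"fingers":0.02},
  {"offset":[0.018,0,-0.006],"yaw":0,"fingers":0.02},
  {"offset":[0.025,0,-0.02],"yaw":0,"fingers":0.02},
  {"offset":[0.03,0,-0.05],"yaw":0,"fingers":0.02},
  {"offset":[0.03,0,-0.09],"yaw":0,"fingers":0.02},
  {"offset":[0.06,0,-0.14],"yaw":0,"fingers":0.02},
  {"offset":[0.11,0,-0.16],"yaw":0,"fingers":0.02},
])

```text
clock: 10.45
ee_pos: [0.5669, 0.0196, 0.2403]
tool_rot: [0.688, 0.726, 0.002, 0.003]
force: [-0.1, 0.3, -0.5]
grip_width: 0.0197
grasp_force: 0.0
```

Request:
move_arm([
  {"offset":[0.05,0,0],"yaw":0,"fingers":0.02},
  {"offset":[0.1,0,0],"yaw":0,"fingers":0.02},
  {"offset":[0.15,0,0],"yaw":0,"fingers":0.02},
  {"offset":[0.2,0,0],"yaw":0,"fingers":0.02},
  {"offset":[0.25,0,0],"yaw":0,"fingers":0.02},
  {"offset":[0.3,0,0],"yaw":0,"fingers":0.02},
  {"offset":[0.35,0,0],"yaw":0,"fingers":0.02},
  {"offset":[0.35,0,0],"yaw":0,"fingers":0.02},
])

```text
clock: 11.45
ee_pos: [0.5456, 0.3721, 0.2367]
tool_rot: [0.686, 0.728, 0.0, -0.0]
force: [-0.1, -0.4, 0.2]
grip_width: 0.0201
grasp_force: 0.0
```

```bash
python3 -c "
from h import *
i=ctrl.capture('top');cv2.imwrite('pics/j5.png',cv2.resize(i[135:305,155:395],None,fx=3.3,fy=3.3,interpolation=2))"
```

```text
(no output)
```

View pics/j5.png

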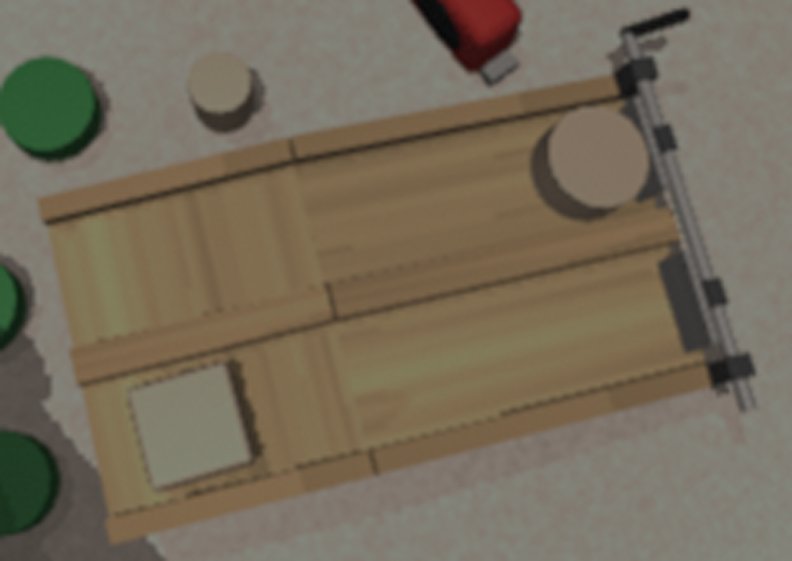

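The disc is at (598,157), touching the stop plate and flat in its lane. The block is still at (191,425). I'll check the position numerically and hand in.

```bash
python3 -c "
from h import *
p=fe(cast('top',[np.array((598,157))/3.3+[155,135]-.35],.0805))[0];p[1]+=.0057;print(p)
if -.128<p[1]<-.109: print(ctrl.finish_job())"
```

```text
[ 0.04118642 -0.11718475]
the job is handed in; nothing more can be done
None
```

The disc was pushed down its lane to the steel stop (measured at y ≈ -117 mm in the feeder frame, within the -130 to -107 mm band), the block stayed where it was, and the job is handed in, though no verdict came back.

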